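Weigh a sealed lens canister by hand and sort it on the optics bench

ROBOT

A 6-joint arm with a two-finger parallel gripper is mounted at the origin on the work surface. World frame = base frame: x ahead of the robot, y to its left, z up, the work surface at z = 0. Lengths are in m, angles in rad, forces in N, time in s.
With the tool pointing down it reaches from about 0.3 to 0.85 m from the base axis. Payload 4.2 kg.
Tool frame: the origin (TCP) lies where the fingers leave the gripper's body, on its centre line; the fingertips stand 78 mm ahead of it and the grasp point (between the pads) lies 60 mm ahead of it; z points along the fingers, y is the line along which they close (so a half turn about z gives the same grasp; the last joint's range is limited). The gripper opens to 91 mm and grips with 3 to 60 N. Pads are 32 mm wide; open, the fingers measure 118 mm over their backs; the gripper's body (76 mm by 178 mm) begins 60 mm behind the grasp point.
Start: joints at [-1.145, 0.32, 1.565, -0, 1.257, -0.02], TCP at [0.248, -0.519, 0.292] pointing down, gripper open.
Joint ranges: [-3.11, 3.11], [-0.84, 2.01], [0.21, 2.61], [-1.34, 4.49], [0.05, 2.63], [-2.56, 2.56]. Speed limits (rad/s): [2.57, 2.57, 3.14, 3.14, 3.14, 3.14].

INTERFACE

Orientations are given as [roll, pitch, yaw] about the fixed x, y, z axes, in that order (R = Rz(yaw) Ry(pitch) Rx(roll)).
In Python, from workcell import read_state, get_image, sign_off gives the robot as it stands.
- The arm moves only by the tool arm_command, never from a script. Its argument "motion" is a list of rows, each a list of 6 numbers: the shift along the world's x, y, z each as a share of 0.5 m, from -1 to 1, then the turn, a rotation vector about the world's x, y, z each as a share of 2 rad, from -1 to 1. In form: [[dx, dy, dz, wx, wy, wz], ...]. A call has 1 to 20 rows; each row shifts and turns the commanded pose from where the row before left it; what a row does not reach is not made up. A row lasts 1/8 s, in which the tool goes at most 62.5 mm and 10.7 degrees, less where a joint would pass 70% of its speed; a pose out of reach is approached as far as the arm can. A call with a number of a shift or a turn outside -1 to 1 is refused whole. A call with a gripper value outside its range is refused whole. "hand" is the opening, from 0 (shut) to 1 (fully open), set as the call begins (left out, the last holds). The fingers move at their own pace and stop on an object; "squeeze" is the grip in N (left out, the last holds). Time passes only in rows, so rows that do not move let the fingers close. It gives the time, the measured TCP pose, the force, the opening and the grip force at its end, in the units of the state.
- read_state(): the state, without advancing time (a new reading comes with each control period).
- get_image(name): name is "side" or "top" or "wrist"; returns a dict with "frame" (420x560x3 uint8, red, green, blue), "range_z" (420x560 float32, m along the optical axis (not along the pixel's ray), 0 where there is no reading), "fx", "fy", "cx", "cy" (pixels), "k1" (the pictures are not rectified: a ray, as slopes to the right and down, at radius r is drawn at 1 + k1 r^2 times it, then the intrinsics apply), "origin" and "attitude" of the camera in the world; the wrist camera has in their place "T_tool_cam" (4x4, takes a point from camera to tool coordinates, whose origin is the TCP and whose axes are the flange's). Camera axes: x right, y down, z forward; pixel columns grow to the right and rows downward; lengths in m; the calibration is good to about 2 mm. A picture is of the moment at which its call begins: read the wrist's pose just before it.
- sign_off(): hands the job in; it is judged then, once.
The state is a dict: "clock": time; "joint_positions": joint angles; "qd": joint speeds; "joint_efforts": joint torques, N m; "eef_pos": TCP position; "ee_rot": TCP orientation; "contact_force": force on the tool from outside, world axes, zero at the start; "torque": the same for the moment, N m; "opening": opening from 0.0 (shut) to 1.0 (fully open); "finger_force": force on a finger pad.
Only numpy, scipy, OpenCV 4.12 (cv2) and the standard library are available. Lean on these libraries where they do the work, as an engineer would, in place of code of your own. Each camera call takes 0.05 s, during which the arm holds its last target. There are 200 camera calls.

TASK

Pick up the tall sealed lens canister, hold it clear of the bench and judge its weight by the load at the wrist: if it weighs more than 400 g it is full of glass and goes in the square tray, if less it goes in the round dish. Stand it upright inside, without dropping it, and let go. Leave the squat canister of the same make where it is.

Things in the scene. Friction and masses are not known exactly. Their poses are not given: they have to be found in the camera images.
- canister: The tall sealed lens canister: a plain upright aluminium cylinder, 50 mm in diameter and 80 mm high, standing loose on the bench, with a thin dark line round it 15 mm below the top. Origin at the centre of its underside, z up along its axis. It weighs anything from about 120 to 690 g, depending on how much glass is sealed inside; nothing outside shows it.
- squat_canister: The squat canister of the same make, to be left alone: aluminium cylinder 64 mm in diameter but only 35 mm high, standing loose on the bench near the tall one. Origin at the centre of its underside, z up.
- square_tray: Black square tray for canisters over 400 g, fixed to the bench, 160 by 160 mm outside, rim 22 mm high, walls and floor 5 mm thick. Origin at the centre of its underside, x and y parallel to its sides, z up; its inner floor is 5 mm above the origin.
- round_dish: Black round dish for canisters under 400 g, fixed to the bench, 160 mm in outside diameter, rim 22 mm high, wall and floor 5 mm thick. Origin at the centre of its underside, z up; its inner floor is 5 mm above the origin.
Things that resemble listed ones, but are neither listed nor needed, are in the scene too. Leave any pink or yellow look-alike of the canister alone.

How it is judged:
On the way:
1. the tall canister is held in the fingers, at least 10 mm clear of the bench (height (world z) of canister above 0.01 m and contact force between the fingers and canister above 0.5 N), for 0.3 s.
At the end, for the whole second after the job is handed in: The tall canister stands upright (within 10 degrees) and at rest on the inner floor of the square tray if it weighs more than 400 g, or of the round dish if less; within 50 g of 400 g either is accepted. The squat canister is within 20 mm of where it started (((contact force between canister and square_tray above 3.43 N and x of canister in the frame of square_tray between -0.055 and 0.055 m and y of canister in the frame of square_tray between -0.055 and 0.055 m and z of canister in the frame of square_tray below 0.012 m) or (contact force between canister and round_dish between 0.5 and 4.42 N and horizontal distance between canister and round_dish below 0.055 m and z of canister in the frame of round_dish below 0.012 m)) and angle between canister's own z axis and vertical below 0.17 rad and linear speed of canister below 0.03 m/s and distance of squat_canister from where it was at the start of the episode below 0.02 m); the robot touches nothing.
It fails at once if the tall canister is dropped (falls free of the fingers from more than about 30 mm) (contact force between the fingers and canister below 0.05 N and linear speed of canister above 0.8 m/s).
It fails at once if the squat canister is moved more than 20 mm (distance of squat_canister from where it was at the start of the episode above 0.02 m).
It also fails if it takes over 38 s, if anything falls off the work surface, if the arm or the gripper's body presses on something with over 40 N, if the wrist force passes 120 N, or if a joint passes its speed limit or range.

## Working session

There is one attempt and no reset: what is moved stays moved. The work goes in short steps, Python scripts to look and compute and a tool call to move; the robot and the scene stay as the last step left them, time stands still between calls to the robot, and variables do not carry over. Pictures are saved under pics/ and viewed, at most 10 in all, crops included, and the job is handed in when it is done.

Besides the shell and the picture viewer there is one more tool, called after ">>>" as name(argument=value, ...) on one line, values as JSON. arm_command: Moves the arm, as the interface text tells. Shift numbers are shares of 0.5 m and turn numbers shares of 2 rad, none past 1 either way. Its arguments: {"type":"object","properties":{"motion":{"type":"array","items":{"type":"array","items":{"type":"number"}}},"hand":{"type":"number"},"squeeze":{"type":"number"}},"required":["motion"]}

```bash
mkdir -p pics
cat > h.py <<'E'
import numpy as np, cv2
from workcell import read_state, get_image, sign_off
from scipy.spatial.transform import Rotation as R
def rot(a):
    a=np.array(a,float)
    return a if a.shape==(3,3) else (R.from_euler('xyz',a).as_matrix() if a.size==3 else R.from_quat(a).as_matrix())
def rays(im,uv):
    uv=np.asarray(uv,float).reshape(-1,1,2)
    K=np.array([[im['fx'],0,im['cx']],[0,im['fy'],im['cy']],[0,0,1]])
    p=cv2.undistortPoints(uv,K,np.array([im['k1'],0,0,0.]))[:,0]
    return np.c_[p,np.ones(len(p))]
def cloud(im,uv):
    """world points from depth at pixels uv (int)"""
    uv=np.asarray(uv,int); z=im['range_z'][uv[:,1],uv[:,0]]
    return (rays(im,uv)*z[:,None])@rot(im['attitude']).T+im['origin']
def plane(im,uv,z):
    d=rays(im,uv)@rot(im['attitude']).T; o=np.array(im['origin'])
    return o+d*((z-o[2])/d[:,2])[:,None]
E
python3 - <<'E'
from h import *
print(read_state())
for n in('top','side'):
    im=get_image(n); cv2.imwrite(f'pics/{n}0.png',im['frame'][:,:,::-1]); print(n,im['origin'],im['attitude'],im['fx'],im['k1'])
    np.savez(f'{n}0.npz',**im)
E
```

```text
{'clock': 0.0, 'joint_positions': array([-1.14501059e+00,  3.20258416e-01,  1.56570531e+00,  1.34242056e-05,
        1.25737674e+00, -2.00079673e-02]), 'qd': array([ 0.0001519 ,  0.00096586,  0.00053365, -0.00034559,  0.00148324,
       -0.00038423]), 'joint_efforts': array([ 1.06431132e-04, -4.12457013e+01, -2.31974334e+01,  7.27694621e-02,
        4.58022463e-02, -1.62809711e-04]), 'eef_pos': array([ 0.2477677 , -0.51845865,  0.29142919]), 'ee_rot': array([-3.13984544e+00, -4.77283032e-05,  4.45789509e-01]), 'contact_force': array([ 0.13941516, -0.55216374, -0.07949403]), 'torque': array([-0.04555778,  0.04138848,  0.0340401 ]), 'finger_force': 0.0, 'opening': 1.000039409779917}
top [ 0.53516243 -0.01477335  0.93872135] [-3.07176215  0.00804219 -1.55878421] 408.06492511822444 -0.041867860594001854
side [ 0.41655371 -0.81309239  0.51309934] [-2.07236527  0.01889188 -0.26453971] 480.84766506614034 -0.13364114210815883
```

View pics/top0.png

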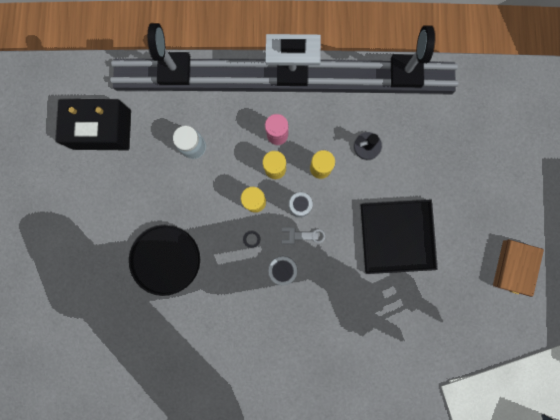

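View pics/side0.png

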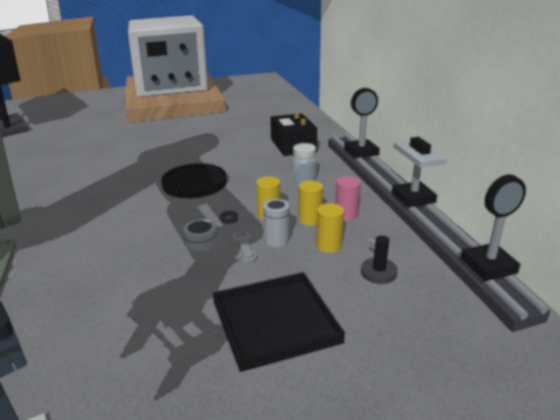

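The top view shows the tall canister at about (301,204) and the squat one at (283,270). The square tray is at (399,236), the dish at (165,260), and three yellow look-alikes stand near the tall canister. The side view shows the tall canister at (277,222), the squat one at (200,231), and a small metal part lying beside the tall one. Next I'll measure them.

Run:
```python
from h import *
T=dict(np.load('top0.npz')); S=dict(np.load('side0.npz'))
def pts(im):
    g=np.stack(np.meshgrid(np.arange(560),np.arange(420)),-1).reshape(-1,2)
    P=cloud(im,g); P[im['range_z'].ravel()==0]=np.nan; return P.reshape(420,560,3)
for nm,im in(('top',T),('side',S)):
    P=pts(im)
    boxes={'top':dict(tall=(285,190,316,219),squat=(266,254,300,287),y1=(238,184,268,214),y2=(260,148,290,180),y3=(308,148,338,180),pink=(262,112,292,146),ring=(242,230,262,250),clip=(286,228,328,244),tray=(358,196,440,276),dish=(127,222,203,298)),
      'side':dict(tall=(260,196,292,248),squat=(182,216,218,244),tray=(210,272,345,365),dish=(160,162,230,198),ring=(220,209,238,223),clip=(236,236,258,260))}[nm]
    for k,(a,b,c,d) in boxes.items():
        q=P[b:d,a:c].reshape(-1,3); z=q[:,2]; zm=np.nanpercentile(z,99)
        t=q[(z>zm-.01)&(z>.008)]
        hull=cv2.minAreaRect(t[:,:2].astype(np.float32)) if len(t)>3 else None
        print(nm,k,'n',len(t),'z99 %.3f'%zm,'mean',t.mean(0).round(4),'rect',[np.round(v,3) for v in hull] if hull else None)
# yellow/pink/bench check
print(np.nanmedian(pts(T)[300:350,250:300,2]),np.nanmedian(pts(T)[370:400,20:100,2]))
# top: lid contours by ray at known height
g=cv2.cvtColor(T['frame'],cv2.COLOR_RGB2GRAY)
cv2.imwrite('pics/crop.png',cv2.resize(T['frame'][140:300,220:380,::-1],None,fx=3.7,fy=3.7,interpolation=cv2.INTER_CUBIC))
for k,uv,z in(('tall',(300.5,203.5),.08),('squat',(283,270),.035)): print(k,plane(T,[uv],z))
```

```text
top tall n 431 z99 0.083 mean [ 0.6205 -0.0433  0.0801] rect [array([ 0.621, -0.043]), array([0.047, 0.049]), np.float64(0.739)]
top squat n 655 z99 0.039 mean [ 0.4761 -0.0066  0.0353] rect [array([ 0.477, -0.006]), array([0.062, 0.06 ]), np.float64(0.647)]
top y1 n 431 z99 0.083 mean [0.6313 0.0588 0.0801] rect [array([0.632, 0.059]), array([0.048, 0.048]), np.float64(45.408)]
top y2 n 425 z99 0.083 mean [0.7088 0.0138 0.0798] rect [array([0.71 , 0.014]), array([0.05 , 0.047]), np.float64(0.731)]
top y3 n 412 z99 0.083 mean [ 0.7103 -0.0903  0.0799] rect [array([ 0.71 , -0.091]), array([0.046, 0.047]), np.float64(0.497)]
top pink n 427 z99 0.083 mean [0.7874 0.0099 0.0797] rect [array([0.788, 0.011]), array([0.05 , 0.047]), np.float64(0.642)]
top ring n 136 z99 0.014 mean [0.545  0.0659 0.0115] rect [array([0.546, 0.066]), array([0.037, 0.038]), np.float64(45.14)]
top clip n 121 z99 0.011 mean [ 0.5542 -0.0494  0.0091] rect [array([ 0.554, -0.057]), array([0.034, 0.087]), np.float64(0.661)]
top tray n 743 z99 0.024 mean [ 0.5545 -0.2709  0.021 ] rect [array([ 0.555, -0.268]), array
[... 374 characters left out ...]
.007]), array([0.064, 0.063]), np.float64(42.095)]
side tray n 1865 z99 0.024 mean [ 0.5583 -0.2761  0.0203] rect [array([ 0.557, -0.266]), array([0.162, 0.164]), np.float64(4.129)]
side dish n 563 z99 0.024 mean [0.4955 0.2581 0.0192] rect [array([0.497, 0.262]), array([0.158, 0.16 ]), np.float64(37.833)]
side ring n 118 z99 0.014 mean [0.5458 0.0642 0.0114] rect [array([0.546, 0.065]), array([0.04 , 0.036]), np.float64(78.323)]
side clip n 120 z99 0.011 mean [ 0.5552 -0.0688  0.009 ] rect [array([ 0.556, -0.06 ]), array([0.079, 0.03 ]), np.float64(87.555)]
0.00013103656695634402 6.167577354743159e-05
tall [[ 0.61973792 -0.04325601  0.08      ]]
squat [[ 0.4767456  -0.00760237  0.035     ]]
```

View pics/crop.png

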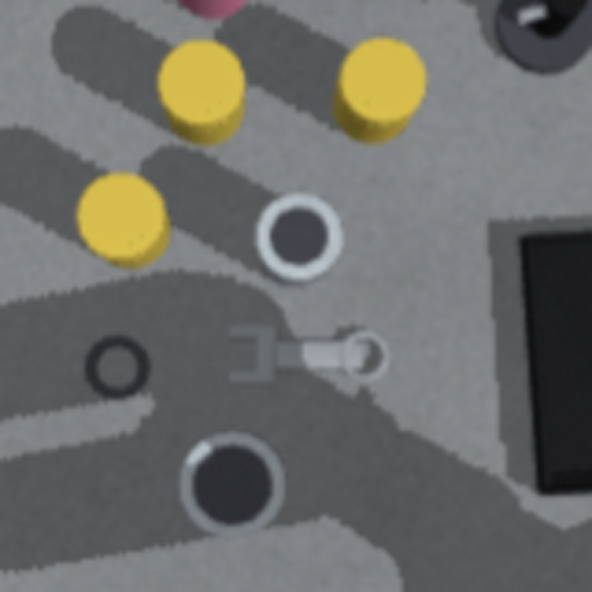

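>>> arm_command(motion=[[0.0497,0.0633,0,0,0,0],[0.0497,0.0633,0,0,0,0],[0.0497,0.0633,0,0,0,0],[0.0497,0.0633,0,0,0,0],[0.0497,0.0633,0,0,0,0],[0.0497,0.0633,0,0,0,0],[0.0497,0.0633,0,0,0,0],[0.0497,0.0633,0,0,0,0],[0.0497,0.0633,0,0,0,0],[0.0497,0.0633,0,0,0,0],[0.0497,0.0633,0,0,0,0],[0.0497,0.0633,0,0,0,0],[0.0497,0.0633,0,0,0,0],[0.0497,0.0633,0,0,0,0],[0.0497,0.0633,0,0,0,0],[0,0,0,0,0,0],[0,0,0,0,0,0],[0,0,0,0,0,0]], hand=1, squeeze=30)

```text
clock: 2.35
eef_pos: [0.62, -0.045, 0.2923]
ee_rot: [3.141, 0.001, 0.445]
contact_force: [-0.3, 0.3, -0.1]
opening: 1.0
finger_force: 0.0
```

```bash
cat > w.py <<'E'
from h import *
F=[]
for i in range(10):
    get_image('wrist'); F.append(np.r_[read_state()['contact_force'],read_state()['torque']])
F=np.array(F); print(F.mean(0).round(3),F.std(0).round(3)); s=read_state(); print(s['clock'],s['eef_pos'],s['joint_efforts'].round(3),s['joint_positions'].round(4))
E
python3 w.py
```

```text
[ 0.045  0.208 -0.25  -0.    -0.009  0.007] [0.514 0.735 0.488 0.024 0.033 0.019]
2.85 [ 0.62065116 -0.04414949  0.29236246] [ -0.054 -45.721 -23.65    0.065  -0.047  -0.   ] [-8.9500e-02  3.9440e-01  1.4500e+00 -1.0000e-04  1.2970e+00  1.0357e+00]
```

>>> arm_command(motion=[[0.001,0.003,-0.0455,0,0,0],[0,0,-0.0455,0,0,0],[0,0,-0.0455,0,0,0],[0,0,-0.0455,0,0,0],[0,0,-0.0455,0,0,0],[0,0,-0.0455,0,0,0],[0,0,-0.0455,0,0,0],[0,0,-0.0455,0,0,0],[0,0,0,0,0,0],[0,0,0,0,0,0]])

```text
clock: 4.1
eef_pos: [0.6218, -0.0426, 0.1111]
ee_rot: [3.141, -0.001, 0.446]
contact_force: [-0.2, 0.1, 0.2]
opening: 0.997
finger_force: 0.0
```

>>> arm_command(motion=[[0,0,0,0,0,0],[0,0,0,0,0,0],[0,0,0,0,0,0],[0,0,0,0,0,0],[0,0,0,0,0,0],[0,0,0,0,0,0],[0,0,0,0,0,0],[0,0,0,0,0,0]], hand=0, squeeze=30)

```text
clock: 5.1
eef_pos: [0.6211, -0.0424, 0.1104]
ee_rot: [-3.141, 0.0, 0.446]
contact_force: [-1.3, 0.7, 2.2]
opening: 0.541
finger_force: 30.0
```

>>> arm_command(motion=[[0,0,0.03,0,0,0],[0,0,0.04,0,0,0],[0,0,0.04,0,0,0],[0,0,0.04,0,0,0],[0,0,0.03,0,0,0],[0,0,0.02,0,0,0],[0,0,0,0,0,0],[0,0,0,0,0,0],[0,0,0,0,0,0],[0,0,0,0,0,0]])

```text
clock: 6.35
eef_pos: [0.621, -0.0425, 0.2097]
ee_rot: [-3.141, 0.001, 0.446]
contact_force: [-0.6, 0.3, -1.5]
opening: 0.539
finger_force: 30.0
```

```bash
sed -i 's/range(10)/range(30)/' w.py; python3 w.py; python3 -c "
from h import *
im=get_image('side'); cv2.imwrite('pics/s1.png',im['frame'][:,:,::-1])"
```

```text
[ 1.970e-01 -2.820e-01 -1.623e+00 -3.000e-03  1.000e-03 -6.000e-03] [0.514 0.615 0.539 0.033 0.029 0.025]
7.85 [ 0.62117184 -0.04257048  0.21026781] [ -0.    -47.843 -22.392   0.064  -0.049   0.   ] [-8.6900e-02  4.5210e-01  1.5713e+00 -1.0000e-04  1.1182e+00  1.0382e+00]
```

View pics/s1.png

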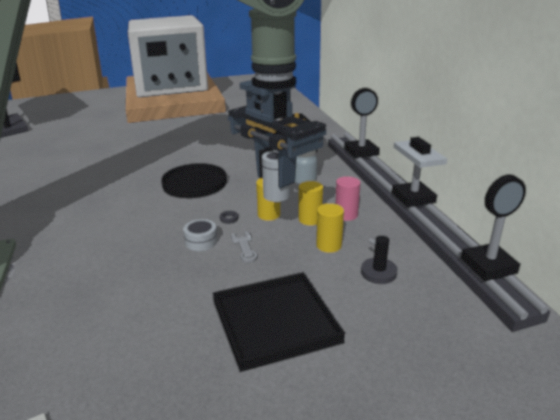

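The side picture shows the tall canister in the fingers at about (277,175), clear of the bench, and the squat canister unmoved at (200,234). The load is about 1.4–1.6 N, or roughly 150 g, so it goes in the round dish.

>>> arm_command(motion=[[0,0,0.04,0,0,0],[-0.0125,0.0305,0,0,0,0],[-0.025,0.061,0,0,0,0],[-0.025,0.061,0,0,0,0],[-0.025,0.061,0,0,0,0],[-0.025,0.061,0,0,0,0],[-0.025,0.061,0,0,0,0],[-0.025,0.061,0,0,0,0],[-0.025,0.061,0,0,0,0],[-0.025,0.061,0,0,0,0],[-0.025,0.061,0,0,0,0],[-0.0125,0.0305,0,0,0,0],[0,0,0,0,0,0],[0,0,0,0,0,0],[0,0,0,0,0,0]])

```text
clock: 9.78
eef_pos: [0.4965, 0.2615, 0.2302]
ee_rot: [3.141, 0.0, 0.444]
contact_force: [-0.1, -0.6, -1.1]
opening: 0.535
finger_force: 30.0
```

>>> arm_command(motion=[[0,0,-0.04,0,0,0],[0,0,-0.04,0,0,0],[0,0,-0.04,0,0,0],[0,0,-0.04,0,0,0],[0,0,-0.03,0,0,0],[0,0,-0.02,0,0,0],[0,0,-0.008,0,0,0],[0,0,0,0,0,0],[0,0,0,0,0,0],[0,0,0,0,0,0]])

```text
clock: 11.02
eef_pos: [0.4964, 0.2626, 0.1218]
ee_rot: [3.142, -0.001, 0.446]
contact_force: [0.1, -0.5, -1.9]
opening: 0.54
finger_force: 30.0
```

>>> arm_command(motion=[[0,0,-0.004,0,0,0],[0,0,-0.003,0,0,0],[0,0,-0.003,0,0,0],[0,0,-0.002,0,0,0],[0,0,-0.001,0,0,0],[0,0,0,0,0,0],[0,0,0,0,0,0]])

```text
clock: 11.9
eef_pos: [0.4961, 0.2624, 0.1154]
ee_rot: [3.141, -0.0, 0.446]
contact_force: [-2.3, -0.9, 5.6]
opening: 0.541
finger_force: 30.0
```

```bash
sed -i 's/range(30)/range(10)/' w.py; python3 w.py; python3 -c "
from h import *
im=get_image('side'); cv2.imwrite('pics/s2.png',cv2.resize(im['frame'][60:260,110:310,::-1],None,fx=2.8,fy=2.8))"
```

```text
[-1.935 -1.08   5.473 -0.189  0.391 -0.006] [0.335 0.532 0.446 0.035 0.017 0.03 ]
12.4 [0.49611839 0.26237832 0.11535443] [-4.2000e-02 -4.0631e+01 -1.7547e+01  2.4000e-02 -8.4800e-01 -1.0000e-03] [ 4.6600e-01  4.6680e-01  1.8313e+00 -1.0000e-04  8.4340e-01  1.5911e+00]
```

View pics/s2.png

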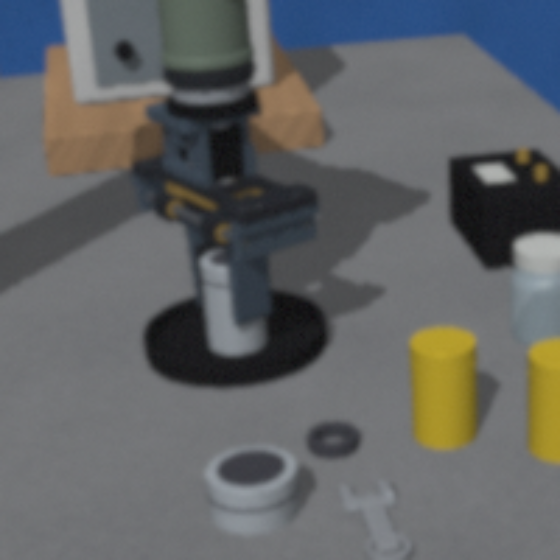

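The crop shows the canister upright on the dish floor, with its underside near crop pixel (235,350). The wrist reads an upward push of about 5.5 N, so it is touching and I can release.

>>> arm_command(motion=[[0,0,0.001,0,0,0],[0,0,0,0,0,0],[0,0,0,0,0,0],[0,0,0,0,0,0],[0,0,0,0,0,0],[0,0,0,0,0,0],[0,0,0,0,0,0],[0,0,0,0,0,0]], hand=1)

```text
clock: 13.45
eef_pos: [0.4962, 0.2624, 0.1153]
ee_rot: [3.141, 0.0, 0.446]
contact_force: [0.0, 0.5, 0.2]
opening: 1.002
finger_force: 0.0
```

>>> arm_command(motion=[[0,0,0.02,0,0,0],[0,0,0.04,0,0,0],[0,0,0.05,0,0,0],[0,0,0.05,0,0,0],[0,0,0.05,0,0,0],[0,0,0.05,0,0,0],[0,0,0.04,0,0,0],[0,0,0,0,0,0],[0,0,0,0,0,0],[0,0,0,0,0,0]])

```text
clock: 14.7
eef_pos: [0.4957, 0.2622, 0.2642]
ee_rot: [3.141, 0.002, 0.446]
contact_force: [-0.9, -0.3, -0.4]
opening: 1.001
finger_force: 0.0
```

Run:
```python
from h import *
im=get_image('side'); cv2.imwrite('pics/s3.png',cv2.resize(im['frame'][60:260,110:310,::-1],None,fx=2.8,fy=2.8))
v,u=np.mgrid[0:420,0:560]; P=cloud(im,np.c_[u.ravel(),v.ravel()])
m=(np.hypot(P[:,0]-.4965,P[:,1]-.2625)<.075)&(P[:,2]>.03)&(P[:,2]<.12); q=P[m]; t=q[q[:,2]>.075]
print(np.percentile(q[:,2],99),cv2.minAreaRect(t[:,:2].astype(np.float32)))
s=read_state(); print(s['clock'],s['contact_force'],s['finger_force'])
```

```text
0.0879602907216485 ((0.49679553508758545, 0.2599571645259857), (0.04749932140111923, 0.048740629106760025), 34.14257049560547)
14.75 [ 0.01725896 -0.18517412  0.66317486] 0.0
```

View pics/s3.png

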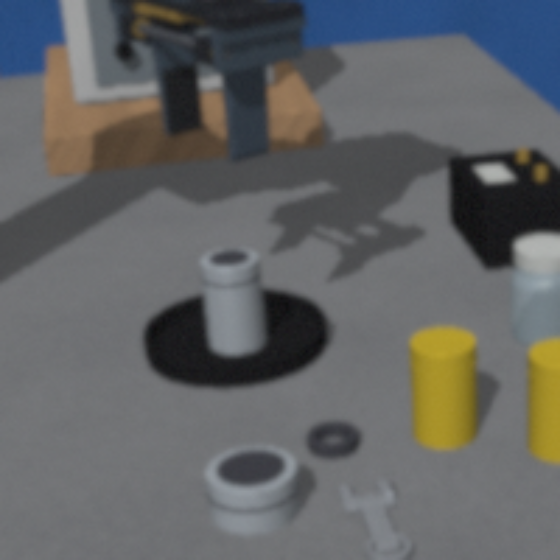

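The crop shows the canister upright in the middle of the dish at crop (235,300), with its top at about 85 mm as expected and the gripper clear. The squat canister hasn't moved.

```bash
python3 -c "
from workcell import sign_off; print(sign_off())"
```

```text
the job is handed in; nothing more can be done
None
```

The tall canister weighed about 150 g at the wrist, so I stood it upright in the round dish, let go and handed the job in; the squat canister was not touched, and no verdict came back.

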